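Click the stop sleeve onto the dripper stand

ROBOT

A 6-joint arm with a two-finger parallel gripper is mounted at the origin on a cart in front of the work surface, level with it; the furniture and walls round the work are solid. World frame = base frame: x ahead of the robot, y to its left, z up, the work surface at z = 0. Lengths are in m, angles in rad, forces in N, time in s.
With the tool pointing down it reaches from about 0.375 to 0.975 m from the base axis. Payload 3.8 kg.
Tool frame: the origin (TCP) lies midway between the tips of the shut fingers; the grasp point (between the pads) lies 19 mm behind it; z points along the fingers, y is the line along which they close (so a half turn about z gives the same grasp; the last joint's range is limited). The gripper opens to 85 mm and grips with 20 to 120 N. Pads are 22 mm wide; open, the fingers measure 114 mm over their backs; the gripper's body (76 mm by 85 mm) begins 54 mm behind the grasp point. The pads swing forward as they close: fully open they stand 13 mm farther back than shut.
Start: joints at [-1.139, 0.264, 1.604, -0, 1.274, -0.037], TCP at [0.305, -0.602, 0.231] pointing down, gripper open.
Joint ranges: [-2.63, 2.63], [-0.94, 2.18], [0.31, 2.57], [-1.31, 4.45], [0, 2.66], [-2.55, 2.55]. Speed limits (rad/s): [2.57, 2.57, 3.14, 3.14, 3.14, 3.14].

INTERFACE

Orientations are given as a rotation vector (axis times angle).
In Python, from workcell import status, read_camera, workorder, masks_of gives the robot as it stands.
- The arm moves only by the tool drive_tool, never from a script. Its argument "rows" is a list of rows, each a list of 7 numbers: the turn, a rotation vector about the tool's x, y, z in degrees, then the shift along the tool's x, y, z in m, then the opening, from 0 (shut) to 1 (fully open). In form: [[ax, ay, az, tx, ty, tz, claw], ...]. A call has 1 to 8 rows; each row shifts and turns the commanded pose from where the row before left it, along the tool's axes as they then stand; what a row does not reach is not made up. A row lasts 1/12 s, in which the tool goes at most 41.7 mm and 7.16 degrees, less where a joint would pass 70% of its speed; a pose out of reach is approached as far as the arm can. A call is refused whole if a number of a shift passes 0.0417 or a number of a turn 7.16, either way. A call with a gripper value outside its range is refused whole. The fingers move at their own pace and stop on an object; "force" is the grip in N (left out, the last holds). Time passes only in rows, so rows that do not move let the fingers close. It gives the time, the measured TCP pose, the force, the opening and the grip force at its end, in the units of the state.
- status.read_state(): the state, without advancing time (a new reading comes with each control period).
- read_camera(name): name is "scene" or "top" or "wrist"; returns a dict with "color" (384x512x3 uint8, red, green, blue), "intrinsics" (3x3 intrinsics, pixels), "world_from_camera" (4x4, takes a point from camera to world coordinates); the wrist camera has in their place "mount" (4x4, takes a point from camera to tool coordinates, whose origin is the TCP and whose axes are the flange's). Camera axes: x right, y up, looking along -z (the intrinsics and any distortion apply to the point x, -y, -z); pixel columns grow to the right and rows downward; lengths in m; the calibration is good to about 2 mm. A picture is of the moment at which its call begins: read the wrist's pose just before it. There is no depth.
- workorder.finish_job(): hands the job in; it is judged then, once.
Trained networks look in a picture, given as the dict that the camera call returned (one of the last four; its "shot" number tells which), for a name from the list of things; names that differ only in an ending like _2 or _b are one class to them, and where a whole thing is asked for, a point or a joint stands for the part that bears it (a point fixed in the world has none). Each returns a list of dicts, best first, with "score" (0 to 1); they miss things now and then, are a little off and sometimes report something else, mostly with a low value. They report only what shows in the picture. A call takes as long as a camera call. They do not tell look-alikes from the thing itself.
- masks_of(picture, name): "mask" (384x512 bool, what is visible of it) and "bbox" ([left, top, right, bottom] in pixels, round what is visible of it).
The state is a dict: "time": time; "q": joint angles; "joint_vel": joint speeds; "joint_torque": joint torques, N m; "tool_pos": TCP position; "tcp_rot": TCP orientation; "wrist_force": force on the tool from outside, world axes, zero at the start; "torque": the same for the moment, N m; "width": opening from 0.0 (shut) to 1.0 (fully open); "grip_force": force on a finger pad.
Only numpy, scipy, OpenCV 4.12 (cv2) and the standard library are available. Lean on these libraries where they do the work, as an engineer would, in place of code of your own. Each camera call takes 0.05 s, during which the arm holds its last target. There are 200 camera calls.

TASK

Put the loose aluminium stop sleeve over the upright post of the coffee dripper stand, slide it down past the spring ball until the ball clicks out above it, and press it home on the rubber cushion with a light push of about 10 N before letting go. The post's height setting is not known beforehand, so go by feel and never force it; leave the other things where they are.

Things in the scene. Friction and masses are not known exactly. Their poses are not given: they have to be found in the camera images.
- stand: coffee dripper stand, fixed: round dark foot 100 mm across, 16 mm high; a short outer tube with a clamp ring (35 mm across, its top 58 mm up; thumbscrew to 34 mm from the axis); telescoping out of it an upright polished steel post 20 mm across, clamped at an unmeasured height setting h of 0 to 40 mm, to be felt or seen. Origin: centre of the foot's underside, on the post's axis; z up
- seat_ref (a point): point on the post's axis 80 mm above the stand's origin; it does not follow h. The seat, a rubber cushion 31 mm across on the post's shoulder ring, is h (0 to 40 mm) above it; the seated sleeve's lower rim rests there. The cushion gives 2 mm at 6 N per mm, then is hard. A 10 N push is ample; contact forces on the stand that add up to over 40 N damage it
- tip_ref (a point): point on the post's axis 146 mm above the stand's origin; it does not follow h. The post's tip (8 mm across, tapering out to the full 20 mm over the 9 mm below it) is h (0 to 40 mm) above this point; the spring ball's centre is 19.4 mm below the tip
- ball (a joint): sprung ball detent, a steel ball 12 mm across in the post's side towards the stand's -x. 0 = fully out (4.5 mm proud), 4.5 mm = fully in. Pushing the sleeve over it takes 3 to 12 N downward at first, then up to 3 N of drag along its length, and over the last 5 mm the ball pulls it down by about 3 N; it springs out above the sleeve's upper rim (the click) when the sleeve is about at its seat
- sleeve: loose stop sleeve: a plain aluminium tube standing upright on the worktop, 38 mm outside, bore 22.3 mm (about 1.15 mm of play all round on the post), 40 mm high, about 0.12 kg, the same both ways up. Origin: centre of its lower rim; z along its axis, up
- teaspoon_b: bystander, to be left alone: metal teaspoon, 132x26x9 mm, lying along x between the places of stand and sleeve
- fork_a: bystander, to be left alone: metal fork, 193x26x15 mm, lying along y at the front edge of the worktop
- pinch_pot: bystander, to be left alone: small wooden bowl, 73 mm across, 35 mm high
- tin_a: bystander, to be left alone: short food tin, 75 mm across, 58 mm high
- spice_a: bystander, to be left alone: spice jar with a dark cap, 41 mm across, 105 mm high, the nearer of two
- spice_b: bystander, to be left alone: second spice jar with a dark cap, 41 mm across, 105 mm high, the farther of two
- garlic: bystander, to be left alone: bulb of garlic, 56 mm
- masking_tape: bystander, to be left alone: roll of masking tape lying flat, 98 mm across, 25 mm high; wider and lower than the sleeve
Things that resemble listed ones, but are neither listed nor needed, are in the scene too. What is shaped like the sleeve but orange or purple is not meant.

How it is judged:
By the outcome, as a careful person would: the job done as asked, in the order asked, and still so for the second after the job is handed in, with the robot touching nothing.
It also fails if it takes over 48 s, if anything falls off the work surface, if the arm or the gripper's body presses on something with over 40 N, if the wrist force passes 120 N, or if a joint passes its speed limit or range.

## Working session

There is one attempt and no reset: what is moved stays moved. The work goes in short steps, Python scripts to look and compute and a tool call to move; the robot and the scene stay as the last step left them, time stands still between calls to the robot, and variables do not carry over. Pictures are saved under pics/ and viewed, at most 10 in all, crops included, and the job is handed in when it is done.

Besides the shell and the picture viewer there is one more tool, called after "Request:" as name(argument=value, ...) on one line, values as JSON. drive_tool: Moves the arm, as the interface text tells. Its arguments: {"type":"object","properties":{"rows":{"type":"array"},"force":{"type":"number"}},"required":["rows"]}

```bash
mkdir -p pics
cat > h.py <<'E'
import numpy as np, cv2
from workcell import status, read_camera, workorder, masks_of
def save(p,n,box=None,s=1):
    im=p["color"][:,:,::-1]
    if box: im=im[box[1]:box[3],box[0]:box[2]]
    cv2.imwrite("pics/"+n,cv2.resize(im,None,fx=s,fy=s,interpolation=cv2.INTER_CUBIC))
def proj(p,X,T=None):
    T=p["world_from_camera"] if T is None else T
    c=(np.linalg.inv(T)@np.append(X,1))[:3]; v=p["intrinsics"]@np.array([c[0],-c[1],-c[2]]); return v[:2]/v[2]
def ray(p,u,v,z,T=None):
    T=np.array(p["world_from_camera"]) if T is None else T
    d=np.linalg.inv(p["intrinsics"])@np.array([u,v,1.]); d=T[:3,:3]@np.array([d[0],-d[1],-d[2]])
    o=T[:3,3]; return o+d*(z-o[2])/d[2]
E
python3 - <<'E'
from h import *
s=status.read_state(); print({k:np.round(v,3).tolist() for k,v in s.items()})
for n in ("scene","top"):
    p=read_camera(n); save(p,n+".png",s=1.5); print(n,[k for k in p],np.round(p["intrinsics"],1).tolist(),np.round(p["world_from_camera"],3).tolist())
    for t in ("sleeve","stand","ball","masking_tape","teaspoon_b","spice_a","tin_a"):
        for m in masks_of(p,t)[:4]:
            b=m["bbox"]; print(t,round(m["score"],2),np.round(b,0).tolist(),p["color"][m["mask"]].mean(0).round(), ray(p,(b[0]+b[2])/2,(b[1]+b[3])/2,0.03).round(3))
E
```

```text
{'time': 0.0, 'q': [-1.139, 0.265, 1.605, 0.0, 1.274, -0.037], 'joint_vel': [-0.0, -0.0, -0.001, 0.0, -0.001, -0.0], 'joint_torque': [-0.001, -51.511, -36.732, 0.0, 0.013, 0.0], 'tool_pos': [0.305, -0.602, 0.23], 'tcp_rot': [-3.054, -0.729, 0.001], 'wrist_force': [-0.187, -0.367, -0.107], 'torque': [-0.005, 0.018, -0.057], 'grip_force': 0.0, 'width': 0.995}
scene ['color', 'intrinsics', 'world_from_camera', 'shot'] [[429.7, 0.0, 258.7], [0.0, 429.7, 191.1], [0.0, 0.0, 1.0]] [[0.688, 0.504, -0.522, -0.201], [-0.726, 0.477, -0.496, -0.424], [-0.001, 0.72, 0.694, 0.989], [0.0, 0.0, 0.0, 1.0]]
sleeve 0.78 [282.0, 226.0, 298.0, 246.0] [ 89.  49. 107.] [0.445 0.066 0.03 ]
sleeve 0.75 [149.0, 228.0, 166.0, 248.0] [173. 101.  60.] [0.177 0.339 0.03 ]
sleeve 0.47 [305.0, 208.0, 316.0, 228.0] [154. 145. 147.] [0.542 0.066 0.03 ]
stand 0.63 [241.0, 162.0, 272.0, 207.0] [78. 76. 78.] [0.537 0.286 0.03 ]
stand 0.22 [290.0, 169.0, 313.0, 188.0] [122.  82.  64.] [0.661 0.199 0.03 ]
masking_tape 0.45 [270.0, 197.0, 298.0, 218.0] [229. 222. 216.] [0.52  0.154 0.03 ]
masking_tape 0.4 [292.0, 170.0, 31
[... 838 characters left out ...]
0.68 [258.0, 198.0, 275.0, 272.0] [149. 147. 144.] [0.395 0.197 0.03 ]
masking_tape 0.68 [268.0, 78.0, 303.0, 114.0] [133. 121.  91.] [0.761 0.141 0.03 ]
masking_tape 0.47 [272.0, 160.0, 283.0, 210.0] [156. 153. 149.] [0.524 0.166 0.03 ]
masking_tape 0.19 [224.0, 98.0, 238.0, 125.0] [68. 64. 62.] [0.72  0.285 0.03 ]
teaspoon_b 0.5 [271.0, 161.0, 281.0, 211.0] [153. 151. 147.] [0.521 0.17  0.03 ]
spice_a 0.89 [242.0, 75.0, 261.0, 104.0] [55. 53. 51.] [0.779 0.231 0.03 ]
spice_a 0.68 [224.0, 100.0, 244.0, 126.0] [69. 65. 63.] [0.716 0.277 0.03 ]
tin_a 0.65 [311.0, 102.0, 339.0, 139.0] [138. 137. 137.] [0.693 0.039 0.03 ]
tin_a 0.32 [219.0, 172.0, 251.0, 210.0] [77. 76. 79.] [0.51  0.277 0.03 ]
```

View pics/scene.png

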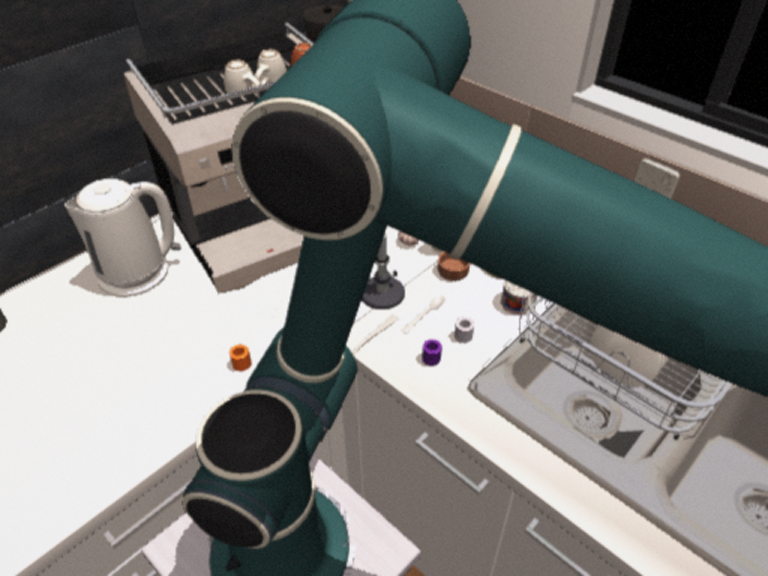

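View pics/top.png

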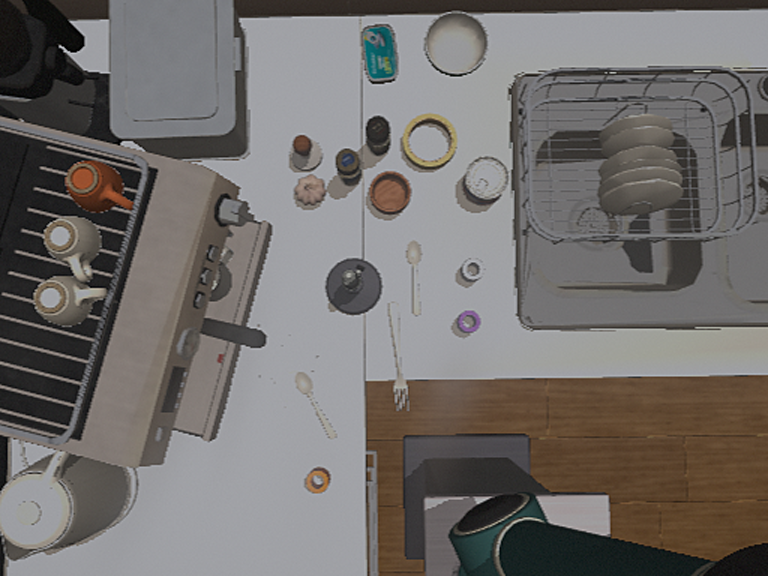

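Run:
```python
from h import *
p=read_camera("top"); im=p["color"]
a=cv2.resize(im[160:200,290:340],None,fx=8,fy=8,interpolation=cv2.INTER_CUBIC); b=cv2.resize(im[165:215,211:261],None,fx=8,fy=8,interpolation=cv2.INTER_CUBIC)
c=np.zeros((400,800,3),np.uint8); c[:320,:400]=a; c[:,400:]=b; cv2.imwrite("pics/crop.png",c[:,:,::-1])
for t,n in (("sleeve",3),("stand",1)):
    for m in masks_of(p,t)[:n]:
        cs,_=cv2.findContours(m["mask"].astype(np.uint8),0,1); e=cv2.fitEllipse(max(cs,key=len)); print(t,np.round(m["bbox"]),np.round(e[0],1),np.round(e[1],1),[ray(p,*e[0],z).round(4) for z in (0.016,0.04)])
for h in (0,.02,.04): print(h,proj(p,[.505,.275,.146+h]))
print(proj(p,[.505,.275,.016]))
```

```text
sleeve [207. 314. 218. 328.] [212.1 319.8] [10.8 14.3] [array([0.1805, 0.3396, 0.016 ]), array([0.1844, 0.3373, 0.04  ])]
sleeve [306. 173. 323. 186.] [315.1 179.4] [14.1 16.3] [array([0.539 , 0.0665, 0.016 ]), array([0.536 , 0.0694, 0.04  ])]
sleeve [304. 206. 322. 222.] [312.5 214.3] [14.1 16.2] [array([0.4473, 0.0757, 0.016 ]), array([0.4461, 0.0784, 0.04  ])]
stand [216. 172. 254. 214.] [235.9 191.1] [36.8 37.6] [array([0.5111, 0.2752, 0.016 ]), array([0.5087, 0.2741, 0.04  ])]
0 [233.4425677  188.16055978]
0.02 [232.99956272 187.24581184]
0.04 [232.54050429 186.29791561]
[235.98301913 193.40626315]
```

View pics/crop.png

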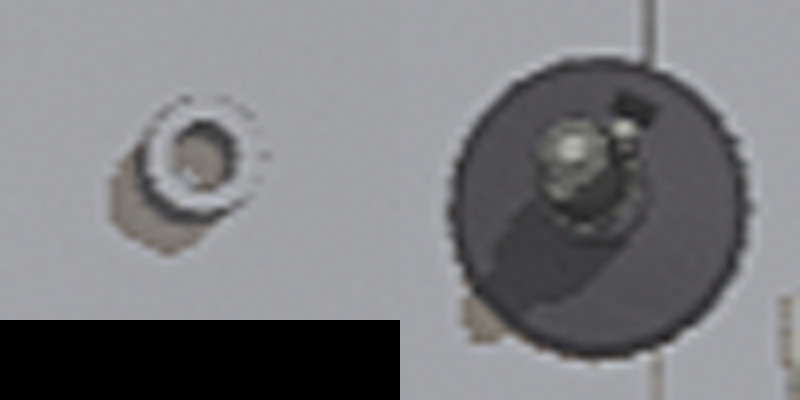

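The grey sleeve at top-view pixel (315,179) is the bare aluminium one. The purple (312,214) and orange (212,320) ones are the look-alikes, and the crop shows bare metal. The stand's foot is centred at (236,191), which gives about (0.511, 0.275). The post tip is near (232.6,183.5).

Request:
drive_tool(rows=[[0,0,0,0.024,-0.031,0,1],[0,0,0,0.024,-0.031,0,1],[0,0,0,0.024,-0.031,0,1],[0,0,0,0.024,-0.031,0,1],[0,0,0,0.024,-0.031,0,1],[0,0,0,0.024,-0.031,0,1],[0,0,0,0.024,-0.031,0,1],[0,0,0,0.024,-0.031,0,1]])

```text
time: 1.62
tool_pos: [0.3642, -0.2924, 0.2315]
tcp_rot: [3.055, 0.729, 0.001]
wrist_force: [0.7, -0.0, -0.8]
width: 1.0
grip_force: 0.0
```

Request:
drive_tool(rows=[[0,0,0,0.032,-0.025,0,1],[0,0,0,0.032,-0.025,0,1],[0,0,0,0.032,-0.025,0,1],[0,0,0,0.032,-0.025,0,1],[0,0,0,0.032,-0.025,0,1],[0,0,0,0.032,-0.025,0,1],[0,0,0,0.032,-0.025,0,1],[0,0,0,0.032,-0.025,0.01,1]])

```text
time: 2.28
tool_pos: [0.5042, 0.0018, 0.2238]
tcp_rot: [3.054, 0.73, 0.008]
wrist_force: [0.4, -0.6, 0.4]
width: 1.0
grip_force: 0.0
```

Request:
drive_tool(rows=[[0,0,0,0.03,-0.022,0.02,1],[0,0,0,0.03,-0.022,0.02,1],[0,0,0,0,0,0,1],[0,0,0,0,0,0,1]])

```text
time: 2.62
tool_pos: [0.5346, 0.0669, 0.1801]
tcp_rot: [-3.054, -0.735, 0.006]
wrist_force: [-0.0, -0.4, 0.6]
width: 0.999
grip_force: 0.0
```

```bash
cat >> h.py <<'E'
from scipy.spatial.transform import Rotation as Ro
def TW(s):
    T=np.eye(4); T[:3,:3]=Ro.from_rotvec(s["tcp_rot"]).as_matrix(); T[:3,3]=s["tool_pos"]; return T
def wrist():
    s=status.read_state(); p=read_camera("wrist"); p["world_from_camera"]=TW(s)@np.array(p["mount"]); return s,p
def toolshift(s,d): return (TW(s)[:3,:3].T@np.array(d)).round(4)
def circ(m):
    cs,_=cv2.findContours(m["mask"].astype(np.uint8),0,1); return cv2.fitEllipse(max(cs,key=len))
E
python3 - <<'E'
from h import *
s,p=wrist(); save(p,"w1.png",s=1.5); print(s["tool_pos"],s["tcp_rot"],s["wrist_force"],np.round(p["mount"],3).tolist(),p["intrinsics"].round(1).tolist(),p["world_from_camera"][:3,3].round(3))
for m in masks_of(p,"sleeve")[:3]:
    e=circ(m); print(round(m["score"],2),np.round(m["bbox"]),np.round(e,1) if 0 else e, ray(p,*e[0],.04).round(4),ray(p,*e[0],.02).round(4),p["color"][m["mask"]].mean(0).round())
for m in masks_of(p,"stand")[:2]: print("stand",m["score"],m["bbox"])
E
```

```text
[0.53457445 0.06687704 0.18007338] [-3.05391563 -0.7352495   0.00574201] [-0.03150189 -0.36483712  0.58820186] [[-0.0, 0.949, 0.316, 0.081], [1.0, 0.0, 0.0, 0.001], [0.0, 0.316, -0.949, -0.142], [0.0, 0.0, 0.0, 1.0]] [[297.6, 0.0, 256.7], [0.0, 297.6, 193.0], [0.0, 0.0, 1.0]] [0.607 0.103 0.322]
0.91 [239. 146. 275. 196.] ((256.68804931640625, 170.7798309326172), (35.75029754638672, 43.15276336669922), 179.2550811767578) [0.5431 0.0702 0.04  ] [0.5385 0.0679 0.02  ] [92. 85. 87.]
stand 0.8 [0.0, 42.5, 116.5, 146.0]
```

View pics/w1.png

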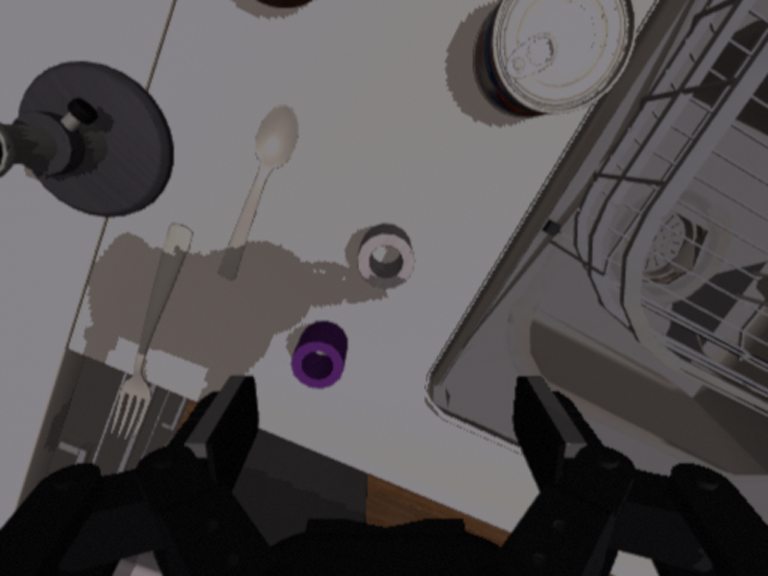

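The wrist view shows the grey sleeve centred at (257,173), the purple one clear of the fingers at (213,237), and the stand at upper left. It puts the sleeve about 3 mm beyond the top view's estimate, so I'll use the mean, (0.539, 0.0695), and descend.

Request:
drive_tool(rows=[[0,0,0,0.005,0,0.035,1],[0,0,0,0,0,0.037,1],[0,0,0,0,0,0.036,1],[0,0,0,0,0,0.03,1],[0,0,0,0,0,0.02,1],[0,0,0,0,0,0.01,1],[0,0,0,0,0,0.004,1],[0,0,0,0,0,0,1]])

```text
time: 3.43
tool_pos: [0.5401, 0.0666, 0.0103]
tcp_rot: [3.056, 0.727, 0.001]
wrist_force: [-0.3, -0.2, 0.1]
width: 0.998
grip_force: 0.0
```

Request:
drive_tool(rows=[[0,0,0,0,0,0,0.3],[0,0,0,0,0,0,0.3],[0,0,0,0,0,0,0.3],[0,0,0,0,0,0,0.3],[0,0,0,0,0,0,0.3],[0,0,0,0,0,0,0.3]], force=40)

```text
time: 3.93
tool_pos: [0.5409, 0.0678, 0.0115]
tcp_rot: [3.055, 0.73, 0.003]
wrist_force: [-0.7, 0.9, 5.6]
width: 0.419
grip_force: 39.7
```

Request:
drive_tool(rows=[[0,0,0,0,0,-0.005,0.3],[0,0,0,0,0,-0.015,0.3],[0,0,0,0,0,-0.035,0.3],[0,0,0,0,0,-0.04,0.3],[0,0,0,0,0,-0.04,0.3],[0,0,0,0,0,-0.04,0.3],[0,0,0,0,0,-0.04,0.3],[0,0,0,0,0,-0.03,0.3]])

```text
time: 4.6
tool_pos: [0.5404, 0.0676, 0.2591]
tcp_rot: [3.055, 0.73, 0.006]
wrist_force: [0.8, -0.5, -1.7]
width: 0.418
grip_force: 40.4
```

Run:
```python
from h import *
s,p=wrist(); save(p,"w2.png",s=1.5); print(s["tool_pos"],s["tcp_rot"],s["wrist_force"],s["width"],s["grip_force"])
for m in masks_of(p,"sleeve")[:3]: print(round(m["score"],2),np.round(m["bbox"]),p["color"][m["mask"]].mean(0).round())
for m in masks_of(p,"stand")[:2]: print("stand",m["score"],m["bbox"])
# projection of expected held-sleeve rim & post
T=TW(s)
for z in (-.03,.01): print(z,[proj(p,(T@np.array([a,b,z,1]))[:3]).round(1).tolist() for a,b in ((0,0),(.019,0),(-.019,0),(0,.019),(0,-.019))])
for Z in (.016,.058,.146,.186): print(Z,proj(p,[.511,.275,Z]).round(1))
```

```text
[0.54038321 0.06764151 0.25914974] [3.05491026 0.72985479 0.00622571] [ 0.76550085 -0.53376928 -1.70025396] 0.41804625027138637 40.38826737552881
0.83 [215. 211. 297. 317.] [74. 67. 69.]
0.78 [207. 200. 233. 231.] [60. 28. 74.]
0.77 [  0. 269.  11. 295.] [77. 39. 21.]
stand 0.81 [1.9, 59.1, 142.1, 142.2]
-0.03 [[254.1, 286.0], [254.0, 247.8], [254.2, 320.9], [297.0, 286.0], [211.1, 286.0]]
0.01 [[254.7, 243.0], [254.6, 212.1], [254.7, 271.9], [288.0, 243.0], [221.3, 243.0]]
0.016 [ 95.9 105.8]
0.058 [ 76.5 107.1]
0.146 [ 15.5 111.2]
0.186 [-28.4 114.1]
```

View pics/w2.png

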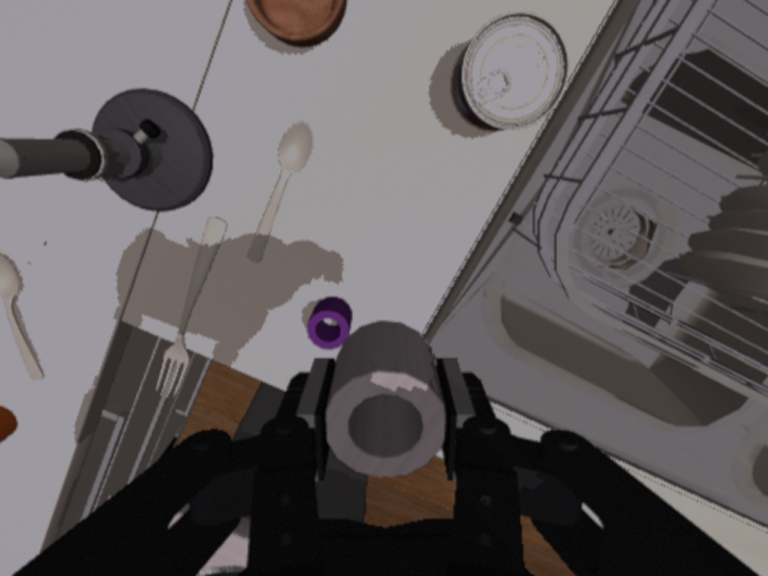

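The sleeve is held upright and almost centred; its rim centre is at about (257,280) in the wrist image. Next I'll bring the post into view ahead of the tool.

Request:
drive_tool(rows=[[0,0,0,-0.0025,-0.02,0,0.3],[0,0,0,-0.004,-0.036,0,0.3],[0,0,0,-0.004,-0.036,0,0.3],[0,0,0,-0.004,-0.036,0,0.3],[0,0,0,-0.004,-0.036,0,0.3],[0,0,0,-0.004,-0.034,0,0.3],[0,0,0,0,0,0,0.3],[0,0,0,0,0,0,0.3]])

```text
time: 5.42
tool_pos: [0.4279, 0.2346, 0.2525]
tcp_rot: [3.053, 0.736, -0.006]
wrist_force: [0.5, -0.3, -1.7]
width: 0.417
grip_force: 40.6
```

Run:
```python
from h import *
s,p=wrist(); save(p,"w3.png",box=(180,60,512,384),s=1.8); np.save("p3.npy",p,allow_pickle=True); np.save("s3.npy",s,allow_pickle=True);print(s["tool_pos"],s["tcp_rot"],s["wrist_force"])
for m in masks_of(p,"stand")[:1]: print("stand",m["score"],m["bbox"])
for m in masks_of(p,"ball")[:1]: print("ball",m["score"],m["bbox"])
for Z in (.016,.058,.146,.186): print(Z,proj(p,[.511,.275,Z]).round(1))
q=read_camera("scene"); save(q,"s3.png",box=(220,140,320,240),s=6)
for Z in (.016,.058,.146,.186): print(Z,proj(q,[.511,.275,Z]).round(1))
for m in masks_of(q,"stand")[:1]: print("stand",m["score"],m["bbox"])
```

```text
[0.42793879 0.23463606 0.25249177] [ 3.05318372  0.73550525 -0.00626179] [ 0.45498952 -0.2750457  -1.67983049]
stand 0.82 [218.4, 34.7, 299.4, 122.3]
ball 0.65 [246.5, 70.7, 250.3, 86.4]
0.016 [257.3  82.7]
0.058 [257.4  81.5]
0.146 [257.6  77.5]
0.186 [257.8  74.5]
0.016 [253.7 193.5]
0.058 [253.6 184.1]
0.146 [253.3 162.9]
0.186 [253.2 152.6]
stand 0.67 [239.6, 158.9, 267.9, 207.2]
```

View pics/w3.png

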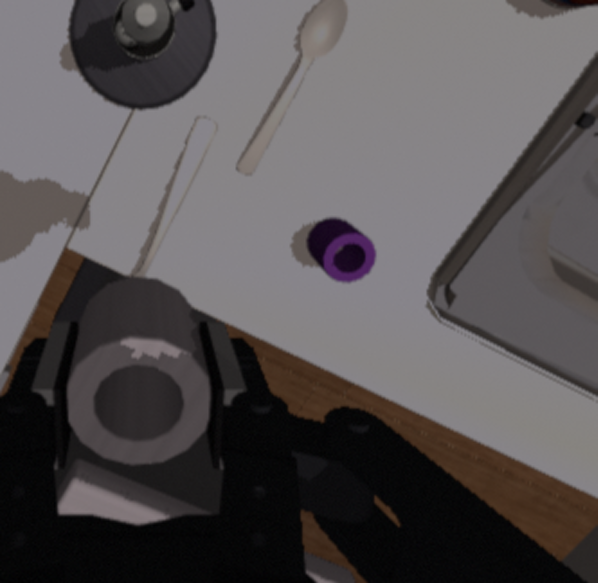

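View pics/s3.png

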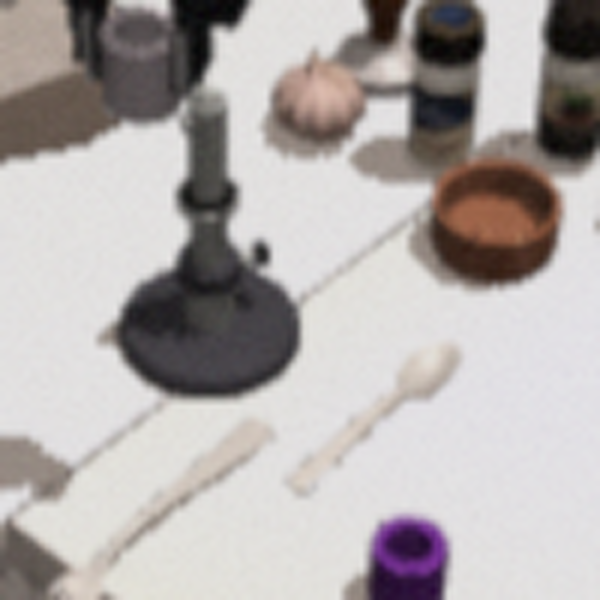

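In the scene view the tip is at about (254.7,155) and the cushion's top at about (254.7,171), so h is about 32 mm. In the wrist view the tip circle is at about (261.7,67.2) and the sleeve's bore centre at about (257.2,282.8). From these I work out the relative shift.

Run:
```python
from h import *
p=np.load("p3.npy",allow_pickle=True).item(); s=np.load("s3.npy",allow_pickle=True).item(); T=TW(s); Ti=np.linalg.inv(T)
for h in (.028,.033,.038):
    X=ray(p,261.7,67.2,.146+h); print(h,"tip",X.round(4),(Ti@np.append(X,1))[:3].round(4))
F=ray(p,258.9,77.5,.012);print("foot",F.round(4),(Ti@np.append(F,1))[:3].round(4))
R=ray(p,257.2,282.8,s["tool_pos"][2]+.0285); print("rim",R.round(4),(Ti@np.append(R,1))[:3].round(4))
im=p["color"][58:90,240:285]; hs=cv2.cvtColor(im,cv2.COLOR_RGB2GRAY); y,x=np.where(hs>150); print(len(x),x.mean()+240,y.mean()+58)
print("tilt z-axis",T[:3,2].round(4),"x",T[:3,0].round(4),"y",T[:3,1].round(4), status.read_state()["tool_pos"])
```

```text
0.028 tip [0.5169 0.275  0.174 ] [0.0979 0.0046 0.0781]
0.033 tip [0.5166 0.2749 0.179 ] [0.0975 0.0045 0.0731]
0.038 tip [0.5162 0.2748 0.184 ] [0.0972 0.0044 0.0681]
foot [0.5172 0.276  0.012 ] [0.0993 0.0038 0.2401]
rim [0.4292 0.2337 0.281 ] [ 0.0006  0.0014 -0.0285]
0 nan nan
tilt z-axis [-0.0036 -0.002  -1.    ] x [ 0.8903  0.4554 -0.0041] y [ 4.554e-01 -8.903e-01  1.000e-04] [0.43059644 0.23288426 0.25415156]<stdin>:7: RuntimeWarning: Mean of empty slice.
  ret = ret.dtype.type(ret / rcount)
```

Request:
drive_tool(rows=[[0,0,0,0.015,0,0,0.3],[0,0,0,0.025,0,0,0.3],[0,0,0,0.025,0,0,0.3],[0,0,0,0.02,0,0.01,0.3],[0,0,0,0.01,0,0.02,0.3],[0,0,0,0,0,0.014,0.3],[0,0,0,0,0,0,0.3],[0,0,0,0,0,0,0.3]])

```text
time: 6.33
tool_pos: [0.5147, 0.2755, 0.2094]
tcp_rot: [3.055, 0.727, -0.005]
wrist_force: [0.1, -0.1, -1.3]
width: 0.412
grip_force: 40.6
```

Request:
drive_tool(rows=[[0,0,0,0,0,0,0.3],[0,0,0,0,0,0,0.3],[0,0,0,0,0,0,0.3]])

```text
time: 6.58
tool_pos: [0.5157, 0.277, 0.2125]
tcp_rot: [-3.055, -0.729, -0.004]
wrist_force: [-0.8, -0.1, -1.6]
width: 0.414
grip_force: 40.6
```

Run:
```python
from h import *
s,p=wrist(); save(p,"w4.png",box=(200,200,320,330),s=4); print(s["tool_pos"],s["tcp_rot"],s["wrist_force"],TW(s)[:3,2].round(4))
save(read_camera("scene"),"s4.png",box=(215,120,295,220),s=6)
for X in ([.5155,.275,.179],[.5155,.275,.113]): print(proj(p,X))
a=cv2.imread("pics/w4.png");b=cv2.imread("pics/s4.png")[:,:320]; a=a[:480]; b=cv2.copyMakeBorder(cv2.imread("pics/s4.png"),0,0,0,0,0)[:480,100:420]
cv2.imwrite("pics/v4.png",np.hstack([a,b]))
```

```text
[0.5156949  0.27695588 0.21247779] [-3.05527274 -0.72905485 -0.00396541] [-0.75274257 -0.070535   -1.61973529] [ 0.0023  0.0011 -1.    ]
[257.47258932 227.34047776]
[257.28147535 194.74629538]
```

View pics/v4.png

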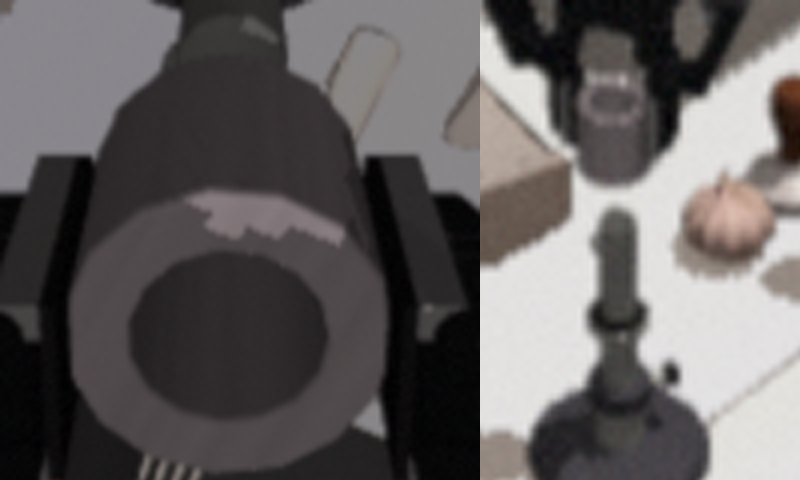

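Left half: sleeve axis at x≈257, with the post appearing at x≈259 beyond it. Right half: the sleeve sits about 0.6 px left of the post. Both agree on a tool-y correction of about +1.7 mm, so I'll apply it and lower with care.

Request:
drive_tool(rows=[[0,0,0,-0.001,0.0017,0.006,0.3],[0,0,0,0,0,0.006,0.3],[0,0,0,0,0,0.005,0.3],[0,0,0,0,0,0.004,0.3],[0,0,0,0,0,0.002,0.3],[0,0,0,0,0,0,0.3]])

```text
time: 7.18
tool_pos: [0.5143, 0.2746, 0.1867]
tcp_rot: [3.055, 0.73, -0.003]
wrist_force: [-0.3, -0.3, -2.1]
width: 0.418
grip_force: 40.6
```

Request:
drive_tool(rows=[[0,0,0,0,0,0.001,0.3],[0,0,0,0,0,0.001,0.3],[0,0,0,0,0,0.001,0.3],[0,0,0,0,0,0.001,0.3],[0,0,0,0,0,0,0.3]])

```text
time: 7.6
tool_pos: [0.5149, 0.2749, 0.1838]
tcp_rot: [3.056, 0.73, -0.0]
wrist_force: [0.8, 0.1, -1.2]
width: 0.419
grip_force: 40.6
```

Request:
drive_tool(rows=[[0,0,0,0,0,0.001,0.3],[0,0,0,0,0,0.001,0.3],[0,0,0,0,0,0.001,0.3],[0,0,0,0,0,0,0.3]])

```text
time: 7.93
tool_pos: [0.5148, 0.2748, 0.1806]
tcp_rot: [3.056, 0.73, -0.001]
wrist_force: [-0.0, 0.0, -1.6]
width: 0.417
grip_force: 40.6
```

Request:
drive_tool(rows=[[0,0,0,0,0,0.001,0.3],[0,0,0,0,0,0.001,0.3],[0,0,0,0,0,0.0005,0.3],[0,0,0,0,0,0,0.3]])

```text
time: 8.27
tool_pos: [0.5148, 0.2749, 0.1782]
tcp_rot: [3.056, 0.73, -0.001]
wrist_force: [-0.2, 0.7, -0.7]
width: 0.416
grip_force: 40.6
```

Request:
drive_tool(rows=[[0,0,0,0,0,0.001,0.3],[0,0,0,0,0,0.001,0.3],[0,0,0,0,0,0,0.3]])

```text
time: 8.52
tool_pos: [0.5152, 0.2751, 0.1764]
tcp_rot: [-3.055, -0.73, -0.001]
wrist_force: [0.8, -0.0, -2.1]
width: 0.414
grip_force: 40.7
```

Request:
drive_tool(rows=[[0,0,0,0,0,0.001,0.3],[0,0,0,0,0,0.001,0.3],[0,0,0,0,0,0,0.3]])

```text
time: 8.77
tool_pos: [0.5157, 0.2755, 0.1749]
tcp_rot: [-3.055, -0.729, -0.003]
wrist_force: [1.7, 1.4, 0.5]
width: 0.415
grip_force: 40.8
```

Request:
drive_tool(rows=[[0,0,0,0.0006,0,0.001,0.3],[0,0,0,0,0,0.001,0.3],[0,0,0,0,0,0,0.3]])

```text
time: 9.02
tool_pos: [0.5162, 0.276, 0.1726]
tcp_rot: [-3.055, -0.729, -0.003]
wrist_force: [3.3, 3.6, -0.9]
width: 0.415
grip_force: 40.7
```

Request:
drive_tool(rows=[[0,0,0,0,0,0.001,0.3],[0,0,0,0,0,0,0.3]])

```text
time: 9.18
tool_pos: [0.5162, 0.276, 0.1716]
tcp_rot: [-3.055, -0.729, -0.003]
wrist_force: [3.3, 5.1, 0.2]
width: 0.415
grip_force: 40.7
```

Request:
drive_tool(rows=[[0,0,0,0.001,-0.0006,0,0.3],[0,0,0,0,0,0,0.3],[0,0,0,0,0,0,0.3]])

```text
time: 9.43
tool_pos: [0.5162, 0.2762, 0.1713]
tcp_rot: [3.056, 0.73, 0.0]
wrist_force: [2.7, 2.8, -1.0]
width: 0.419
grip_force: 40.7
```

Request:
drive_tool(rows=[[0,0,0,0.0012,-0.0004,0,0.3],[0,0,0,0,0,0,0.3],[0,0,0,0,0,0,0.3]])

```text
time: 9.68
tool_pos: [0.5163, 0.2765, 0.1707]
tcp_rot: [3.055, 0.729, -0.003]
wrist_force: [0.5, 0.7, -1.6]
width: 0.417
grip_force: 40.6
```

Request:
drive_tool(rows=[[0,0,0,0,0,0.001,0.3],[0,0,0,0,0,0.001,0.3],[0,0,0,0,0,0,0.3]])

```text
time: 9.93
tool_pos: [0.5163, 0.2767, 0.1687]
tcp_rot: [3.055, 0.73, -0.003]
wrist_force: [0.1, 0.3, -1.2]
width: 0.418
grip_force: 40.6
```

Request:
drive_tool(rows=[[0,0,0,0,0,0.001,0.3],[0,0,0,0,0,0.001,0.3],[0,0,0,0,0,0,0.3]])

```text
time: 10.18
tool_pos: [0.5164, 0.2771, 0.1673]
tcp_rot: [-3.055, -0.729, 0.002]
wrist_force: [-1.9, 0.8, 0.5]
width: 0.408
grip_force: 40.9
```

Request:
drive_tool(rows=[[0,0,0,0,0,0.001,0.3],[0,0,0,0,0,0.001,0.3],[0,0,0,0,0,0,0.3]])

```text
time: 10.43
tool_pos: [0.5164, 0.2772, 0.165]
tcp_rot: [-3.055, -0.73, 0.001]
wrist_force: [-2.4, 2.4, 0.2]
width: 0.416
grip_force: 40.8
```

Request:
drive_tool(rows=[[0,0,0,0,0,0.001,0.3],[0,0,0,0,0,0.001,0.3],[0,0,0,0,0,0,0.3]])

```text
time: 10.68
tool_pos: [0.5164, 0.277, 0.1625]
tcp_rot: [3.056, 0.73, -0.002]
wrist_force: [-3.8, 1.8, -2.0]
width: 0.421
grip_force: 40.6
```

Request:
drive_tool(rows=[[0,0,0,0,0,0.001,0.3],[0,0,0,0,0,0.001,0.3],[0,0,0,0,0,0,0.3]])

```text
time: 10.93
tool_pos: [0.5164, 0.2769, 0.1606]
tcp_rot: [3.056, 0.73, -0.002]
wrist_force: [-3.7, 2.5, -1.4]
width: 0.416
grip_force: 40.6
```

Request:
drive_tool(rows=[[0,0,0,-0.0003,-0.0005,0.001,0.3],[0,0,0,0,0,0.001,0.3],[0,0,0,0,0,0.001,0.3],[0,0,0,0,0,0,0.3]])

```text
time: 11.27
tool_pos: [0.5164, 0.2773, 0.1581]
tcp_rot: [3.056, 0.73, -0.0]
wrist_force: [-3.6, 1.3, -1.0]
width: 0.421
grip_force: 40.6
```

Request:
drive_tool(rows=[[0,0,0,0,0,0.001,0.3],[0,0,0,0,0,0.001,0.3],[0,0,0,0,0,0.001,0.3],[0,0,0,0,0,0,0.3]])

```text
time: 11.6
tool_pos: [0.5164, 0.2773, 0.1551]
tcp_rot: [3.056, 0.73, -0.0]
wrist_force: [-3.6, 1.3, -2.1]
width: 0.418
grip_force: 40.7
```

Request:
drive_tool(rows=[[0,0,0,-0.0004,-0.0002,0.0015,0.3],[0,0,0,0,0,0.0015,0.3],[0,0,0,0,0,0.0015,0.3],[0,0,0,0,0,0.0015,0.3],[0,0,0,0,0,0,0.3]])

```text
time: 12.02
tool_pos: [0.5163, 0.2773, 0.1491]
tcp_rot: [3.055, 0.73, 0.001]
wrist_force: [-1.1, 0.0, -0.9]
width: 0.414
grip_force: 40.7
```

Request:
drive_tool(rows=[[0,0,0,0,0,0.0015,0.3],[0,0,0,0,0,0.0015,0.3],[0,0,0,0,0,0.0015,0.3],[0,0,0,0,0,0,0.3]])

```text
time: 12.35
tool_pos: [0.5163, 0.2773, 0.1446]
tcp_rot: [3.056, 0.73, 0.001]
wrist_force: [-0.2, -1.2, -0.2]
width: 0.42
grip_force: 40.7
```

Request:
drive_tool(rows=[[0,0,0,0,0,0.0015,0.3],[0,0,0,0,0,0.0015,0.3],[0,0,0,0,0,0.0015,0.3],[0,0,0,0,0,0,0.3]])

```text
time: 12.68
tool_pos: [0.5163, 0.2774, 0.1401]
tcp_rot: [3.056, 0.73, 0.001]
wrist_force: [0.2, -0.6, -0.7]
width: 0.417
grip_force: 40.7
```

Request:
drive_tool(rows=[[0,0,0,0,0,0.0015,0.3],[0,0,0,0,0,0.0015,0.3],[0,0,0,0,0,0.0015,0.3],[0,0,0,0,0,0,0.3]])

```text
time: 13.02
tool_pos: [0.5163, 0.2773, 0.1356]
tcp_rot: [3.056, 0.73, 0.001]
wrist_force: [0.8, -1.7, -0.5]
width: 0.411
grip_force: 40.8
```

Request:
drive_tool(rows=[[0,0,0,0,0.0003,0.001,0.3],[0,0,0,0,0,0.001,0.3],[0,0,0,0,0,0.001,0.3],[0,0,0,0,0,0,0.3]])

```text
time: 13.35
tool_pos: [0.5163, 0.2773, 0.1327]
tcp_rot: [-3.055, -0.73, -0.001]
wrist_force: [1.3, -0.1, -1.0]
width: 0.416
grip_force: 40.8
```

Request:
drive_tool(rows=[[0,0,0,0,0,0.001,0.3],[0,0,0,0,0,0.001,0.3],[0,0,0,0,0,0,0.3]])

```text
time: 13.6
tool_pos: [0.5162, 0.2772, 0.1307]
tcp_rot: [-3.056, -0.73, -0.0]
wrist_force: [0.2, 0.3, -0.3]
width: 0.413
grip_force: 40.8
```

Request:
drive_tool(rows=[[0,0,0,0,0,0.001,0.3],[0,0,0,0,0,0.001,0.3],[0,0,0,0,0,0,0.3]])

```text
time: 13.85
tool_pos: [0.5162, 0.2771, 0.1287]
tcp_rot: [-3.056, -0.73, -0.0]
wrist_force: [-0.1, 0.0, 0.1]
width: 0.413
grip_force: 40.8
```

Request:
drive_tool(rows=[[0,0,0,0,0,0.001,0.3],[0,0,0,0,0,0.001,0.3],[0,0,0,0,0,0,0.3]])

```text
time: 14.1
tool_pos: [0.5162, 0.2771, 0.1267]
tcp_rot: [3.056, 0.73, 0.0]
wrist_force: [0.3, 0.2, -0.4]
width: 0.415
grip_force: 40.8
```

Request:
drive_tool(rows=[[0,0,0,0,0,0.001,0.3],[0,0,0,0,0,0.001,0.3],[0,0,0,0,0,0,0.3]])

```text
time: 14.35
tool_pos: [0.5162, 0.2771, 0.1246]
tcp_rot: [3.056, 0.73, 0.0]
wrist_force: [1.6, 0.4, -0.2]
width: 0.419
grip_force: 40.7
```

Request:
drive_tool(rows=[[0,0,0,0,0,0.001,0.3],[0,0,0,0,0,0,0.3]])

```text
time: 14.52
tool_pos: [0.5162, 0.2771, 0.1235]
tcp_rot: [3.056, 0.73, 0.0]
wrist_force: [1.7, 0.8, -1.3]
width: 0.414
grip_force: 40.7
```

Request:
drive_tool(rows=[[0,0,0,0,0,0.001,0.3],[0,0,0,0,0,0,0.3]])

```text
time: 14.68
tool_pos: [0.5162, 0.2771, 0.1225]
tcp_rot: [3.056, 0.73, 0.0]
wrist_force: [1.6, -0.1, -2.5]
width: 0.412
grip_force: 40.6
```

Request:
drive_tool(rows=[[0,0,0,0,0,0.001,0.3],[0,0,0,0,0,0,0.3]])

```text
time: 14.85
tool_pos: [0.5162, 0.2771, 0.1214]
tcp_rot: [3.056, 0.73, 0.0]
wrist_force: [2.5, -0.1, -3.2]
width: 0.418
grip_force: 40.5
```

Request:
drive_tool(rows=[[0,0,0,0,0,0.001,0.3],[0,0,0,0,0,0,0.3]])

```text
time: 15.02
tool_pos: [0.5162, 0.277, 0.1205]
tcp_rot: [3.056, 0.73, -0.0]
wrist_force: [2.6, -0.5, -2.7]
width: 0.418
grip_force: 40.5
```

Request:
drive_tool(rows=[[0,0,0,0,0,0.001,0.3],[0,0,0,0,0,0,0.3]])

```text
time: 15.18
tool_pos: [0.5162, 0.277, 0.1197]
tcp_rot: [3.055, 0.73, -0.0]
wrist_force: [2.4, -0.4, -2.8]
width: 0.416
grip_force: 40.6
```

Request:
drive_tool(rows=[[0,0,0,0,0,0.001,0.3],[0,0,0,0,0,0,0.3]])

```text
time: 15.35
tool_pos: [0.5162, 0.277, 0.1188]
tcp_rot: [3.056, 0.73, 0.0]
wrist_force: [1.9, -1.0, -2.3]
width: 0.419
grip_force: 40.6
```

Request:
drive_tool(rows=[[0,0,0,0,0,0.001,0.3],[0,0,0,0,0,0,0.3]])

```text
time: 15.52
tool_pos: [0.5162, 0.2771, 0.1179]
tcp_rot: [3.056, 0.73, 0.0]
wrist_force: [2.3, 0.2, -2.4]
width: 0.413
grip_force: 40.6
```

Request:
drive_tool(rows=[[0,0,0,0,0,0.001,0.3],[0,0,0,0,0,0,0.3]])

```text
time: 15.68
tool_pos: [0.5162, 0.2772, 0.117]
tcp_rot: [-3.056, -0.73, -0.0]
wrist_force: [2.5, 0.2, -0.2]
width: 0.42
grip_force: 40.8
```

Request:
drive_tool(rows=[[0,0,0,0,0,0.0005,0.3],[0,0,0,0,0,0,0.3]])

```text
time: 15.85
tool_pos: [0.5163, 0.2772, 0.1167]
tcp_rot: [3.056, 0.73, 0.0]
wrist_force: [0.2, -1.1, 1.7]
width: 0.417
grip_force: 40.9
```

Request:
drive_tool(rows=[[0,0,0,0,0,0.0005,0.3],[0,0,0,0,0,0,0.3],[0,0,0,0,0,0,0.3]])

```text
time: 16.1
tool_pos: [0.5163, 0.2772, 0.1164]
tcp_rot: [-3.056, -0.73, -0.0]
wrist_force: [0.4, -1.7, 4.0]
width: 0.42
grip_force: 41.1
```

Request:
drive_tool(rows=[[0,0,0,0,0,0.0005,0.3],[0,0,0,0,0,0,0.3],[0,0,0,0,0,0,0.3]])

```text
time: 16.35
tool_pos: [0.5163, 0.2772, 0.116]
tcp_rot: [-3.056, -0.73, -0.001]
wrist_force: [-0.3, -1.3, 5.5]
width: 0.416
grip_force: 41.3
```

Request:
drive_tool(rows=[[0,0,0,0,0,0.0005,0.3],[0,0,0,0,0,0,0.3],[0,0,0,0,0,0,0.3]])

```text
time: 16.6
tool_pos: [0.5163, 0.2772, 0.1158]
tcp_rot: [-3.056, -0.73, -0.001]
wrist_force: [-0.9, -1.7, 7.8]
width: 0.414
grip_force: 41.4
```

Request:
drive_tool(rows=[[0,0,0,0,0,0.0005,0.3],[0,0,0,0,0,0,0.3],[0,0,0,0,0,0,0.3]])

```text
time: 16.85
tool_pos: [0.5163, 0.2772, 0.1156]
tcp_rot: [-3.056, -0.73, -0.001]
wrist_force: [-2.1, -1.0, 8.1]
width: 0.416
grip_force: 41.6
```

Run:
```python
from h import *
s,p=wrist(); print(s["tool_pos"],s["wrist_force"]); a=cv2.resize(p["color"][200:330,180:340],None,fx=3,fy=3,interpolation=2)
q=read_camera("scene"); b=cv2.resize(q["color"][130:209,225:277],None,fx=5,fy=5,interpolation=2)[:390]
cv2.imwrite("pics/v5.png",np.hstack([a,b])[:,:,::-1])
```

```text
[0.51633191 0.27719352 0.11557614] [-2.06573189 -0.97294633  8.07554602]
```

View pics/v5.png

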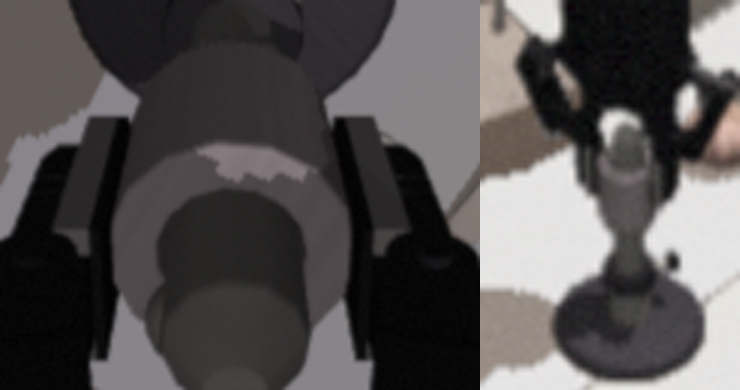

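The ball shows proud above the rim at lower left (150,320 in the crop), and the sleeve is down on the cushion. I'll finish the push to about 10 N, ease off and open.

Request:
drive_tool(rows=[[0,0,0,0,0,0.0005,0.3],[0,0,0,0,0,0,0.3],[0,0,0,0,0,0,0.3],[0,0,0,0,0,0,0.3]])

```text
time: 17.28
tool_pos: [0.5164, 0.2772, 0.1154]
tcp_rot: [-3.056, -0.73, -0.001]
wrist_force: [-2.1, -2.8, 9.6]
width: 0.415
grip_force: 41.8
```

Request:
drive_tool(rows=[[0,0,0,0,0,-0.0008,0.3],[0,0,0,0,0,-0.0007,0.3],[0,0,0,0,0,0,0.3]])

```text
time: 17.53
tool_pos: [0.5163, 0.2772, 0.1162]
tcp_rot: [-3.056, -0.73, -0.001]
wrist_force: [-0.7, -1.4, 6.3]
width: 0.421
grip_force: 41.2
```

Request:
drive_tool(rows=[[0,0,0,0,0,0,0.6],[0,0,0,0,0,0,0.8],[0,0,0,0,0,0,0.9],[0,0,0,0,0,0,0.9],[0,0,0,0,0,0,0.9],[0,0,0,0,0,0,0.9]])

```text
time: 18.03
tool_pos: [0.5159, 0.2771, 0.115]
tcp_rot: [3.056, 0.73, -0.001]
wrist_force: [-0.3, -0.5, 0.5]
width: 0.9
grip_force: 0.0
```

Released. Now I'll lift straight up, slowly at first.

Request:
drive_tool(rows=[[0,0,0,0,0,-0.004,0.9],[0,0,0,0,0,-0.01,0.9],[0,0,0,0,0,-0.015,0.9],[0,0,0,0,0,-0.02,0.9],[0,0,0,0,0,-0.03,0.9],[0,0,0,0,0,-0.03,0.9],[0,0,0,-0.02,0,-0.02,0.9],[0,0,0,-0.03,0,0,0.9]])

```text
time: 18.7
tool_pos: [0.476, 0.2566, 0.2518]
tcp_rot: [-3.053, -0.729, -0.019]
wrist_force: [1.4, 0.6, 1.4]
width: 0.905
grip_force: 0.0
```

Request:
drive_tool(rows=[[0,0,0,-0.03,0,0,0.9],[0,0,0,-0.02,0,0,0.9],[0,0,0,0,0,0,0.9],[0,0,0,0,0,0,0.9],[0,0,0,0,0,0,0.9]])

```text
time: 19.12
tool_pos: [0.4277, 0.2323, 0.2455]
tcp_rot: [-3.055, -0.729, -0.004]
wrist_force: [-0.3, 0.2, -0.1]
width: 0.899
grip_force: 0.0
```

Run:
```python
from h import *
s,p=wrist(); print(s["tool_pos"],s["wrist_force"]); a=cv2.resize(p["color"][20:150,180:340],None,fx=3,fy=3,interpolation=2)
q=read_camera("scene"); b=cv2.resize(q["color"][130:209,225:285],None,fx=5,fy=5,interpolation=2)[:390]
cv2.imwrite("pics/v6.png",np.hstack([a,b])[:,:,::-1])
```

```text
[0.42767896 0.23231046 0.24548909] [-0.25089651  0.16191711 -0.05256595]
```

View pics/v6.png

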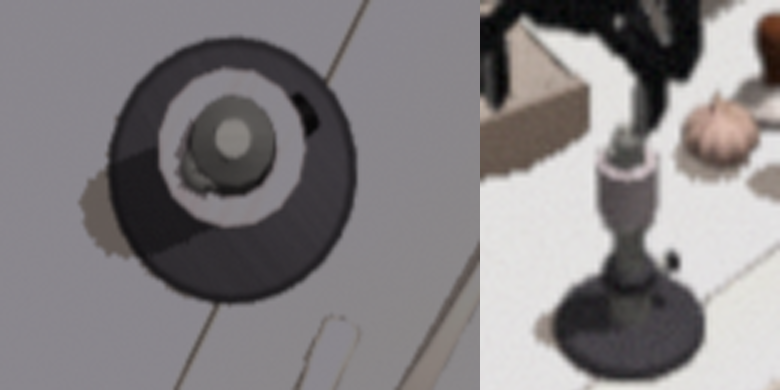

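The sleeve sits on the post with the ball out over its rim at lower left of the post (195,175), and the gripper is clear.

```bash
python3 -c "
from workcell import workorder; print(workorder.finish_job())"
```

```text
the job is handed in; nothing more can be done
None
```

The aluminium sleeve is on the post with the ball clicked out above it; I pressed it home with about 10 N, let go, and handed the job in at about 19 s with the arm clear and nothing else disturbed that I saw.

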